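# Unlock the eccentric cam and push the vial rack home to the reader

## Task

The vial-rack feeder is locked: its eccentric cam stands in the way of the carriage. With your fingertips, first push the cam's lever round, either way, until it points straight away from the carriage so that the cam's low point faces the carriage's roller; only then push the carriage forward by its upright rear plate until it is fully home. Grip and lift nothing, push gently, never press the carriage hard against a cam that still blocks it, and leave the rack sitting in the carriage and everything else on the bench where it is.

Things in the scene. Friction and masses are not known exactly. Their poses are not given: they have to be found in the camera images.
- feeder: Fixed grey base plate 350 x 130 x 8 mm on the table; origin on the table, on the track's centre line. +x is 'forward', from carriage to cam, roughly to the robot's left (within 0.45 rad); z up. The plate spans x -165 to +185 mm. A white reader box 60 x 45 mm, 46 mm high, stands at x -25, y -92 mm; guide rails flank the carriage, 16 mm high.
- carriage (a joint): Travel of the aluminium carriage along feeder +x, m: 0 = back (start), 0.0495 = fully home (firm rubber stop). About 3 N of friction; stays where left. A bar ahead of it ends in a steel roller (radius 8 mm, 12 to 24 mm high; its front at feeder x +42 mm at travel 0). The cam's high point stops the roller at about 0.021, the low point only beyond home.
- push_plate (a point): Centre of the rear face (facing feeder -x) of the carriage's upright rear plate, 38 mm above the table; plate 8 mm thick, 56 mm wide across the track, from 10 to 60 mm above the table. Push here towards feeder +x. The space behind it is free above the 8 mm base plate.
- carriage_floor (a point): Centre of the carriage's floor, 16 mm above the table, where the rack sits between low lips; it is 58 mm ahead of the push plate's rear face and moves with the carriage.
- cam (a joint): Turn of the steel eccentric cam, rad, counter-clockwise from above. 0 = lever and high point face the carriage (feeder -x); +3.14 or -3.14 = lever points forward (feeder +x), low point faces the roller. Range -3.5 to 3.5; starts in -2.1 to 2.1. Friction 0.25 N m (4 N at the pin); stays where left. Disc radius 26 mm, centre 15 mm off the axis towards the lever, 12 to 24 mm high.
- cam_axis (a point): Point on the cam's vertical axis, 12 mm above the table, at feeder x +105 mm, y 0.
- lever_pin (a point): Middle of the upright black round pin at the end of the cam's lever: diameter 14 mm, 58 mm from the cam's axis, this point 55 mm above the table, pin top at 75 mm. The flat lever below it is 14 mm wide, its top 32 mm above the table. Push the pin sideways along its circle.
- rack_mid (a point): The loose white vial rack 88 x 40 mm with eight capped vials, riding in the carriage (long side along the track); this point is 20 mm above its underside, the vial caps end 40 mm above its underside (56 mm above the table). It rides along; do not lift it.
- spare_rack_mid (a point): A like rack with three vials standing on the table beside the feeder; point 20 mm above its underside. Not to be moved.
- jar_mid (a point): Squat jar, diameter 48, height 60 mm; its point lies on its vertical axis, half-way up. Not to be moved.
- lone_vial_mid (a point): Single amber vial, diameter 22, height 46 mm, standing on the base plate beside the carriage; its point lies on its vertical axis, half-way up. Not to be moved.
- timer_mid (a point): Small white bench timer 60 x 45 x 18 mm; its point lies on its vertical axis, half-way up. Not to be moved.
- reagent_mid (a point): Reagent bottle, diameter 60, height 100 mm; its point lies on its vertical axis, half-way up. Not to be moved.
- beaker_mid (a point): Glass beaker, diameter 64, height 70 mm; its point lies on its vertical axis, half-way up. Not to be moved.
- dish_mid (a point): Flat round culture dish, diameter 93, height 14 mm; its point lies on its vertical axis, half-way up. Not to be moved.

How it is judged:
On the way, in this order (a step that is already met when the one before it is completed fails the run):
1. the cam is turned to its low point while the carriage is still back ((value of joint cam above 2.74 rad or value of joint cam below -2.74 rad) and value of joint carriage below 0.03 m), for 0.2 s.
2. the carriage is pushed home ((value of joint cam above 2.74 rad or value of joint cam below -2.74 rad) and value of joint carriage above 0.0465 m), for 0.2 s.
At the end, for the whole second after the job is handed in: The cam's low point faces the carriage (lever within 0.4 rad of straight forward), the carriage is within 3 mm of its home stop and still, the rack sits upright in the carriage, and each bystander stands within 30 mm of where it was, upright within 0.3 rad (all of step 2 and velocity of joint carriage between -0.005 and 0.005 m/s and horizontal distance between rack_mid and carriage_floor below 0.012 m and angle between rack_mid's own z axis and vertical below 0.12 rad and height (world z) of rack_mid below 0.045 m and distance of each of spare_rack_mid, jar_mid, lone_vial_mid, timer_mid, reagent_mid, beaker_mid, dish_mid from where it was at the start of the episode below 0.03 m and angle between each of spare_rack_mid, jar_mid, lone_vial_mid, timer_mid, reagent_mid, beaker_mid, dish_mid's own z axis and vertical below 0.3 rad); the robot touches nothing.
It fails at once if the carriage is forced against the cam (over 20 N) while the cam is not at its low point (not (value of joint cam above 2.74 rad or value of joint cam below -2.74 rad) and contact force between carriage and cam above 20 N).
It fails at once if the lever (over 35 N from the fingers) or the carriage (over 60 N) is gripped or forced (contact force between the fingers and cam above 35 N or contact force between the fingers and carriage above 60 N).
It fails at once if the rack is lifted or tipped (height (world z) of rack_mid above 0.05 m or angle between rack_mid's own z axis and vertical above 0.3 rad).
It fails at once if a bystander is moved more than 30 mm, lifted or knocked over (not (distance of each of spare_rack_mid, jar_mid, lone_vial_mid, timer_mid, reagent_mid, beaker_mid, dish_mid from where it was at the start of the episode below 0.03 m and angle between each of spare_rack_mid, jar_mid, lone_vial_mid, timer_mid, reagent_mid, beaker_mid, dish_mid's own z axis and vertical below 0.3 rad)).
It also fails if it takes over 64 s, if anything falls off the work surface, if the arm or the gripper's body presses on something with over 40 N, if the wrist force passes 120 N, or if a joint passes its speed limit or range.

## Robot

A 7-joint arm with a two-finger parallel gripper is mounted at the origin on the work surface. World frame = base frame: x ahead of the robot, y to its left, z up, the work surface at z = 0. Lengths are in m, angles in rad, forces in N, time in s.
With the tool pointing down it reaches from about 0.4 to 0.85 m from the base axis. Payload 10.4 kg.
Tool frame: the origin (TCP) lies midway between the tips of the shut fingers; the grasp point (between the pads) lies 19 mm behind it (r.grasp_offset is the distance from the TCP to the grasp point, in m); x points along the fingers, y is the direction in which the jaws open and shut, and the axes are right-handed (so a half turn about x gives the same grasp; the last joint's range is limited). The gripper opens to 87 mm and grips with 3 to 60 N. Pads are 19 mm wide; open, the fingers measure 117 mm over their backs; the gripper's body (75 mm by 190 mm) begins 51 mm behind the grasp point.
Start: joints at [1.11, 0.332, -0.065, 1.46, 0.022, 1.35, -0.088], TCP at [0.265, -0.566, 0.223] pointing down, gripper open.
Joint ranges: [-2.6, 2.6], [-0.5, 2.12], [-1.47, 1.34], [0.16, 2.42], [-1.27, 4.41], [0.06, 2.06], [-2.6, 2.6]. Speed limits (rad/s): [2.22, 2.22, 2.79, 2.79, 3.14, 3.14, 3.14].

## Interface

Orientations are given as a unit quaternion [x, y, z, w].
In Python, from bench import r, vision, close_job gives the robot as it stands. The module is installed in compiled form; this text tells all that it offers.
- The arm moves only by the shell command python3 -m pendant 'ROWS' [OPENING] [FORCE]. ROWS is text: rows parted by semicolons, each of 6 numbers parted by spaces: the shift along the tool's x, y, z in units of 0.25 m (1.0 is 0.25 m), then the turn, a rotation vector about the tool's x, y, z in units of 1.5 rad (1.0 is 1.5 rad). A call has 1 to 8 rows; each row is the pose to reach, as a shift and turn from the pose commanded when the call began, along the tool's axes at that moment; what a row does not reach only later rows make up. A row lasts 1/10 s, in which the tool goes at most 50 mm and 8.59 degrees, less where a joint would pass 70% of its speed; a pose out of reach is approached as far as the arm can. A call with a number of a shift or a turn outside -1 to 1 is refused whole. A call with a gripper value outside its range is refused whole. OPENING is the gripper command: -1 is shut, 1 is fully open, values between are in proportion, set as the call begins (- or left out, the last holds). The fingers move at their own pace and stop on an object; FORCE is the grip in N (left out, the last holds). Time passes only in rows, so rows that repeat a pose let the fingers close. It gives the time, the measured TCP pose, the force and the opening at its end, in the units of the state.
- r.read_state(): the state, without advancing time (a new reading comes with each control period).
- vision.camera(name): name is "scene" or "top" or "wrist"; returns (picture, depth): 420x560x3 uint8, blue, green, red; 420x560 float32, m along the optical axis (not along the pixel's ray), 0 where there is no reading.
- vision.get_calibration(name): a dict with "camera_matrix" (3x3 intrinsics, pixels), "rvec" (rotation vector, rad) and "tvec" (3), from world to camera coordinates, as OpenCV has them. Camera axes: x right, y down, z forward; pixel columns grow to the right and rows downward; lengths in m; the calibration is good to about 2 mm. The wrist camera is an equidistant fisheye: a pixel r from the principal point sees the ray r / f radians off the axis. A picture is of the moment at which its call begins: read the wrist's pose just before it. get_calibration takes no time and is no camera call; for the wrist camera it gives the pose at the moment of the call.
- close_job(): hands the job in, once; it reports no verdict.
The state is a dict: "time": time; "joint_positions": joint angles; "joint_vel": joint speeds; "joint_torque": joint torques, N m; "ee_pos": TCP position; "eef_rot": TCP orientation; "ft_force": force on the tool from outside, world axes, zero at the start; "torque": the same for the moment, N m; "width": finger opening in m.
Only numpy, scipy, OpenCV 4.12 (cv2) and the standard library are available. Lean on these libraries where they do the work, as an engineer would, in place of code of your own. Each camera call takes 0.05 s, during which the arm holds its last target. There are 200 camera calls.

## Working session

There is one attempt and no reset: what is moved stays moved. The work goes in short steps, Python scripts to look and compute and a shell command to move; the robot and the scene stay as the last step left them, time stands still between calls to the robot, and variables do not carry over. Pictures are saved under pics/ and viewed, about 8 in all and at most 12, crops included, and the job is handed in when it is done.

```bash
mkdir -p pics; python3 - <<'E'
from bench import r, vision
import cv2,numpy as np
s=r.read_state(); print(s)
for n in("scene","top"):
    p,d=vision.camera(n); cv2.imwrite(f"pics/{n}0.png",p); np.savez(f"{n}0.npz",p=p,d=d)
    print(n,vision.get_calibration(n))
E
```

```text
{'time': 0.0, 'joint_positions': array([ 1.1104041 ,  0.33288643, -0.0647366 ,  1.46093575,  0.02163101,
        1.3498951 , -0.08846738]), 'joint_vel': array([ 4.08321411e-04,  7.43177156e-04,  7.52085189e-04, -1.20598051e-03,
       -3.43898920e-05,  8.72307560e-04, -7.10264415e-05]), 'joint_torque': array([-1.00899058e-03, -6.23242092e+01,  2.48283515e-02, -3.89894664e+01,
       -6.13285205e-02,  3.98570951e-02,  1.13349743e-04]), 'ee_pos': array([ 0.26480518, -0.56570548,  0.22174761]), 'eef_rot': array([-0.69008779, -0.15406794,  0.69036454, -0.15309709]), 'ft_force': array([-0.39755182,  0.54562697, -0.10393664]), 'torque': array([-0.0698905 , -0.00085256, -0.0351176 ]), 'width': 0.08676876681212352}
scene {'camera_matrix': array([[396.31857319,   0.        , 280.72729216],
       [  0.        , 396.31857319, 208.30519869],
       [  0.        ,   0.        ,   1.        ]]), 'rvec': array([ 2.19982304,  0.56995059, -0.2853998 ]), 'tvec': array([-0.54947686, -0.09839209,  1.09404657])}
top {'camera_matrix': array([[455.92685873,   0.        , 281.19265325],
       [  0.        , 455.92685873, 207.39909991],
       [  0.        ,   0.        ,   1.        ]]), 'rvec': array([ 2.14573481, -2.11802418,  0.14208773]), 'tvec': array([0.06182289, 0.585653  , 0.77838556])}
```

View pics/top0.png

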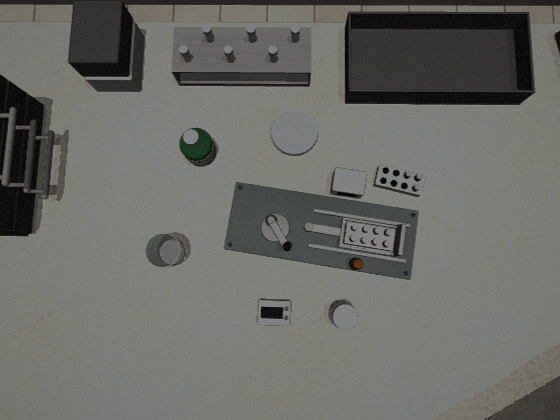

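View pics/scene0.png

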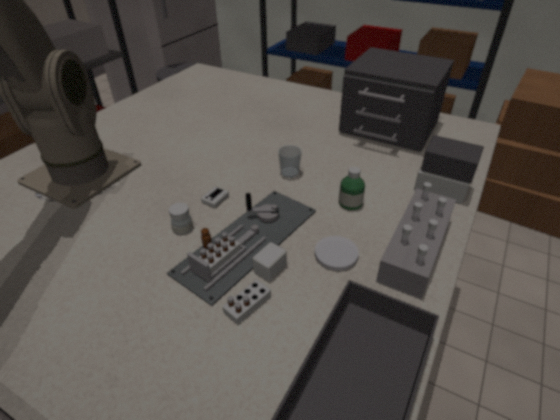

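The top view shows the plate with corners at about (237,183), (418,211), (411,278) and (225,249). Forward is image-left, the cam is near (275,228), the black pin near (287,246), and the rack and carriage near (370,235). The scene view shows the upright pin at (249,200).

```bash
cat > h.py <<'E'
import numpy as np,cv2
from bench import r,vision
from scipy.spatial.transform import Rotation as R
def pose(n):
    c=vision.get_calibration(n);M=cv2.Rodrigues(np.array(c["rvec"]))[0];return np.array(c["camera_matrix"]),M,np.array(c["tvec"]).ravel()
def ray(n,uv):
    K,M,t=pose(n);d=np.linalg.inv(K)@[uv[0],uv[1],1.];return -M.T@t,M.T@d
def onplane(n,uv,z):
    o,d=ray(n,uv);return o+d*(z-o[2])/d[2]
def cross(n1,p1,n2,p2):
    o1,d1=ray(n1,p1);o2,d2=ray(n2,p2)
    s=np.linalg.lstsq(np.c_[d1,-d2],o2-o1,rcond=None)[0]
    a,b=o1+s[0]*d1,o2+s[1]*d2;return (a+b)/2,np.linalg.norm(a-b)
E
python3 - <<'E'
from h import *
np.set_printoptions(precision=4,suppress=True)
p=np.load("top0.npz")["p"];d=np.load("top0.npz")["d"]
print(p[200,255],p[270,390],p[300,380],p[246,287],p[248,289])
hsv=cv2.cvtColor(p,cv2.COLOR_BGR2HSV);print(hsv[200,255],hsv[300,380])
# plate: bluish grey
b,g,rr=[p[...,i].astype(int) for i in range(3)]
m=((b-rr>5)&(b>60)).astype(np.uint8); m[:170]=0;m[290:]=0;m[:,:210]=0;m[:,435:]=0
m=cv2.morphologyEx(m,cv2.MORPH_OPEN,np.ones((3,3)));cs=cv2.findContours(m,0,2)[0];c=max(cs,key=cv2.contourArea)
rect=cv2.minAreaRect(c);bx=cv2.boxPoints(rect);print(rect)
W=np.array([onplane("top",q,.008) for q in bx]);print(W)
print("sides",[np.linalg.norm(W[i]-W[i-1]) for i in range(4)])
# pin
dk=(p.max(2)<35).astype(np.uint8);dk[:232]=0;dk[256:]=0;dk[:,:270]=0;dk[:,305:]=0
n,l,st,ce=cv2.connectedComponentsWithStats(dk);print(st,ce)
for n in("top","scene"):
  cv2.imwrite(f"pics/c{n}.png",cv2.resize(np.load(f"{n}0.npz")["p"][(170 if n=="top" else 180):(290 if n=="top" else 320),(220 if n=="top" else 150):(430 if n=="top" else 340)],None,fx=3.8,fy=3.8,interpolation=cv2.INTER_CUBIC)*1)
E
```

```text
[75 76 71] [67 70 67] [117 127 126] [14 14 15] [ 9  9 11]
[84 17 76] [ 33  20 127]Traceback (most recent call last):
  File "<stdin>", line 9, in <module>
ValueError: max() iterable argument is empty
```

```bash
cat > m.py <<'E'
from h import *
np.set_printoptions(precision=4,suppress=True)
p=np.load("top0.npz")["p"]
m=((p.max(2)<95)&(p.max(2)>45)).astype(np.uint8); m[:170]=0;m[290:]=0;m[:,:210]=0;m[:,435:]=0
m=cv2.morphologyEx(m,cv2.MORPH_OPEN,np.ones((3,3)));m=cv2.morphologyEx(m,cv2.MORPH_CLOSE,np.ones((3,3)));cs=cv2.findContours(m,0,2)[0];c=max(cs,key=cv2.contourArea)
m2=cv2.morphologyEx(cv2.drawContours(m*0,[c],-1,1,-1),cv2.MORPH_OPEN,np.ones((25,25)));c=cv2.findContours(m2,0,2)[0][0]
rect=cv2.minAreaRect(c);bx=cv2.boxPoints(rect);print(rect,bx)
W=np.array([onplane("top",q,.008) for q in bx]);print(W)
print("sides",[np.linalg.norm(W[i]-W[i-1]) for i in range(4)])
dk=(p.max(2)<35).astype(np.uint8);dk[:232]=0;dk[256:]=0;dk[:,:270]=0;dk[:,305:]=0
n,l,st,ce=cv2.connectedComponentsWithStats(dk);print(st,ce)
q=np.load("scene0.npz")["p"]
dk=(q.max(2)<25).astype(np.uint8);dk[:185]=0;dk[220:]=0;dk[:,:240]=0;dk[:,260:]=0
n,l,st,ce=cv2.connectedComponentsWithStats(dk);print(st,ce)
cv2.imwrite("pics/ctop.png",cv2.resize(p[170:290,220:430],None,fx=3.8,fy=3.8,interpolation=2))
cv2.imwrite("pics/cscene.png",cv2.resize(q[180:320,150:340],None,fx=4,fy=4,interpolation=2))
E
python3 m.py
```

```text
((322.3541259765625, 230.05795288085938), (188.510986328125, 69.7271728515625), 9.29330825805664) [[223.7057 249.2427]
 [234.9659 180.4308]
 [421.0025 210.8732]
 [409.7424 279.6851]]
[[ 0.5103  0.1766  0.008 ]
 [ 0.6418  0.1594  0.008 ]
 [ 0.5871 -0.1924  0.008 ]
 [ 0.4591 -0.1677  0.008 ]]
sides [np.float64(0.34811405031049203), np.float64(0.1326776287473237), np.float64(0.3560856816027622), np.float64(0.13034601240695637)]
[[     0      0    560    420 235143]
 [   283    241      8     11     57]] [[279.4983 209.4911]
 [286.6842 246.0175]]
[[     0      0    560    420 235159]
 [   247    195      4     15     41]] [[279.5054 209.5013]
 [248.3171 201.7805]]
```

View pics/ctop.png

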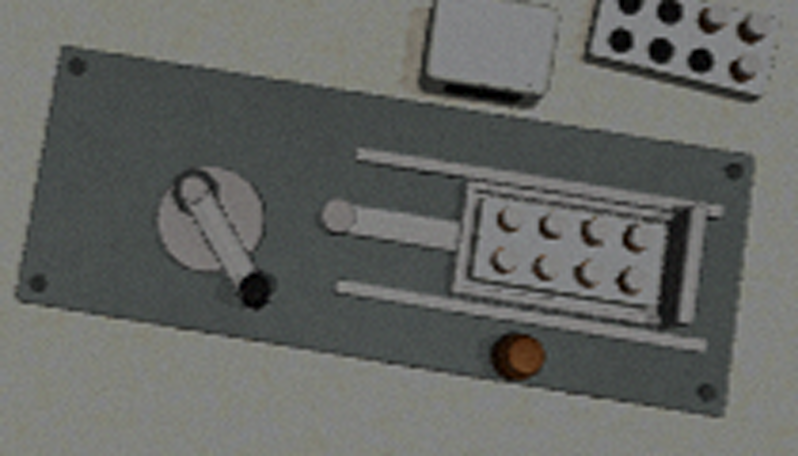

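View pics/cscene.png

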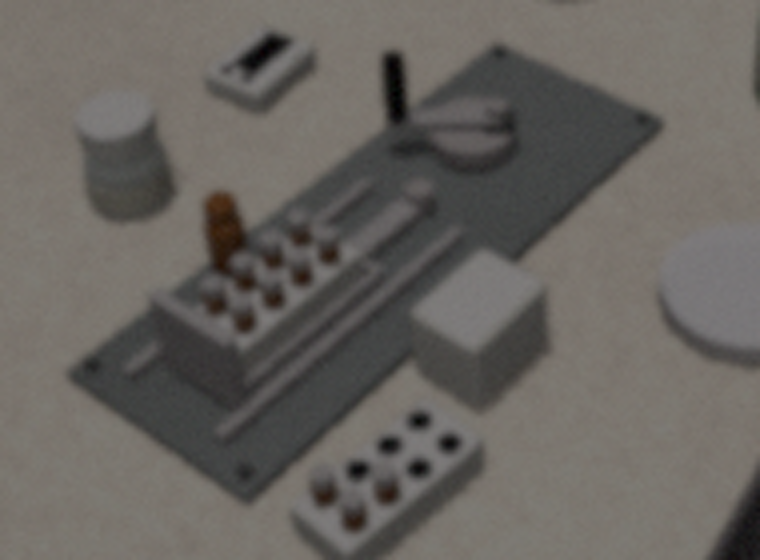

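The crops show the hub at top-view pixel (271.8,220), the pin at (287.4,246.3) and the plate corners clearly. In the scene view the pin runs from (248,193) to (250,210.5). The lever points back and toward the robot.

```bash
cat > f.py <<'E'
from h import *
np.set_printoptions(precision=4,suppress=True)
px=np.array([[62,47],[752,155],[722,415],[18,298]])/3.8+[220,170]
W=np.array([onplane("top",q,.008) for q in px])[:,:2]
S=np.array([[62,0]]) 
sc=np.array([[660,122],[248,500],[72,373],[500,46]])/4+[150,180]
V=np.array([onplane("scene",q,.008) for q in sc])[:,:2]
print(W,V)
F=np.array([[.185,-.065],[-.165,-.065],[-.165,.065],[.185,.065]]) # TL: far side = world +x
def fit(F,W):
    a=F-F.mean(0);b=W-W.mean(0);H=a.T@b;th=np.arctan2(H[0,1]-H[1,0],H[0,0]+H[1,1])
    M=np.array([[np.cos(th),-np.sin(th)],[np.sin(th),np.cos(th)]]);o=W.mean(0)-M@F.mean(0);print(th,o,W-(F@M.T+o));return M,o
fit(F,W);fit(F,V);M,o=fit(np.r_[F,F],np.r_[W,V])
np.savez("frame.npz",M=M,o=o)
f2w=lambda x,y:M@[x,y]+o
w2f=lambda w:M.T@(w[:2]-o)
print("axis",f2w(.105,0),"plate",f2w(-.165,0))
print("hub seen",w2f(onplane("top",(271.8,220),.034)))
for z in(.055,.065,.075):print("pin",z,w2f(onplane("top",(287,246.2),z)))
print("cross",cross("top",(287.2,246.2),"scene",(248.2,201.8)),cross("top",(287.2,246.2),"scene",(248,194)))
P=cross("top",(287.2,246.2),"scene",(248.2,200))[0];f=w2f(P);print("pinF",f,np.hypot(f[0]-.105,f[1]),"cam",np.arctan2(-f[1],-(f[0]-.105)))
# push plate rear-top edge: crop ~ (705,265) ; front top(683,262)
print("plate top",w2f(onplane("top",np.array([703,265])/3.8+[220,170],.06)),w2f(onplane("top",np.array([690,265])/3.8+[220,170],.06)))
print("roller",w2f(onplane("top",np.array([322,214])/3.8+[220,170],.024)))
print("vial",w2f(onplane("top",np.array([522,355])/3.8+[220,170],.054)))
E
python3 f.py
```

```text
[[ 0.6381  0.1567]
 [ 0.5871 -0.1866]
 [ 0.4599 -0.1682]
 [ 0.5118  0.1747]] [[ 0.6394  0.1507]
 [ 0.5906 -0.1887]
 [ 0.4658 -0.1689]
 [ 0.518   0.1705]]
1.422859556659101 [ 0.5478 -0.0157] [[-0.0013 -0.0009]
 [-0.0006  0.0019]
 [ 0.0008  0.0011]
 [ 0.0011 -0.0021]]
1.421588714909566 [ 0.552 -0.019] [[-0.0043 -0.0036]
 [-0.0012  0.0031]
 [ 0.0026  0.0036]
 [ 0.0028 -0.0031]]
1.422228267543733 [ 0.5499 -0.0174] [[-0.0035  0.0008]
 [-0.0026  0.0036]
 [-0.0012  0.0027]
 [-0.0012 -0.0005]
 [-0.0021 -0.0053]
 [ 0.0008  0.0015]
 [ 0.0047  0.002 ]
 [ 0.0051 -0.0047]]
axis [0.5654 0.0865] plate [ 0.5255 -0.1805]
hub seen [0.1047 0.0023]
pin 0.055 [0.0692 0.0464]
pin 0.065 [0.0691 0.0471]
pin 0.075 [0.0689 0.0477]
cross (array([0.5143, 0.0575, 0.0519]), np.float64(0.0005398414459874802)) (array([0.5137, 0.058 , 0.0734]), np.float64(0.0017144905516081304))
pinF [0.0689 0.0464] 0.05881365638928909 cam -0.9097796632104149
plate top [-0.1325  0.0024] [-0.1266  0.0033]
roller [0.0434 0.0029]
vial [-0.0571  0.0562]
```

```bash
cat > g.py <<'E'
from h import *
np.set_printoptions(precision=3,suppress=True)
th=1.4229;M=np.array([[np.cos(th),-np.sin(th)],[np.sin(th),np.cos(th)]]);o=np.array([.5478,-.0157])
f2w=lambda x,y:M@[x,y]+o
w2f=lambda w:M.T@(np.array(w[:2])-o)
def show(wps):
    "wps: feeder x,y (m), z -> shift rows in tool axes/0.25"
    s=r.read_state();T=R.from_quat(s["eef_rot"]).as_matrix()
    print("t",s["time"],"tcpF",w2f(s["ee_pos"]),"z",s["ee_pos"][2],"F",s["ft_force"],"toolF y",M.T@T[:2,1],"z",M.T@T[:2,2],"xz",T[2,0])
    for x,y,z in wps:
        w=np.r_[f2w(x,y),z];print((x,y,z),T.T@(w-s["ee_pos"])/.25)
E
python3 - <<'E'
from g import *
print("pinF",w2f([.5143,.0577]))
show([(.038,.02,.222),(.038,.02,.15),(.038,.02,.047)])
E
```

```text
pinF [0.068 0.044]
t 0.1 tcpF [-0.586  0.199] z 0.22182627709799196 F [-0.055 -0.611 -0.9  ] toolF y [-0.833 -0.553] z [-0.553  0.833] xz -0.9999991487008599
(0.038, 0.02, 0.222) [ 0.001 -1.684 -1.975]
(0.038, 0.02, 0.15) [ 0.289 -1.683 -1.975]
(0.038, 0.02, 0.047) [ 0.701 -1.683 -1.975]
```

```bash
python3 -m pendant '0 -.1 -.12 -.08 0 0;0 -.2 -.24 -.16 0 0;0 -.3 -.36 -.25 0 0;0 -.4 -.48 -.33 0 0;0 -.5 -.6 -.42 0 0;0 -.62 -.74 -.5 0 0;0 -.74 -.87 -.58 0 0;0 -.83 -.98 -.656 0 0' -1 10
python3 - <<'E'
from g import *
show([(.038,.02,.222),(.038,.02,.15),(.038,.02,.047)]);print(r.read_state()["joint_positions"])
E
```

```text
time: 0.9
ee_pos: [0.3995, -0.2717, 0.2224]
eef_rot: [-0.534, -0.463, 0.534, -0.463]
ft_force: [1.2, -0.6, -0.6]
width: 0.0309
t 0.9 tcpF [-0.275  0.109] z 0.22242697434481992 F [ 1.246 -0.613 -0.61 ] toolF y [ 0.005 -1.   ] z [-1.    -0.005] xz -0.9999999680123091
(0.038, 0.02, 0.222) [ 0.002  0.363 -1.25 ]
(0.038, 0.02, 0.15) [ 0.29   0.363 -1.25 ]
(0.038, 0.02, 0.047) [ 0.702  0.363 -1.25 ]
[ 0.873  0.04  -0.377  1.806  0.015  1.299  0.349]
```

```bash
python3 -m pendant '0 .05 -.15 0 0 0;0 .1 -.3 0 0 0;0 .15 -.45 0 0 0;0 .2 -.6 0 0 0;0 .25 -.75 0 0 0;0 .3 -.88 0 0 0;0 .36 -1 0 0 0;0 .36 -1 0 0 0'
python3 - <<'E'
from g import *
show([(.038,.02,.15),(.038,.02,.047)]);print(r.read_state()["joint_positions"])
E
```

```text
time: 1.7
ee_pos: [0.5263, -0.0355, 0.2223]
eef_rot: [0.535, 0.464, -0.534, 0.463]
ft_force: [0.1, 0.2, 0.3]
width: 0.0005
t 1.7 tcpF [-0.023  0.018] z 0.22228615376933616 F [0.122 0.151 0.306] toolF y [ 0.005 -1.   ] z [-1.    -0.005] xz -0.9999972556381558
(0.038, 0.02, 0.15) [ 0.29  -0.005 -0.242]
(0.038, 0.02, 0.047) [ 0.702 -0.005 -0.242]
[ 0.549  0.168 -0.625  1.691  0.099  1.314 -0.237]
```

```bash
python3 -m pendant '0 0 -.12 0 0 0;0 0 -.24 0 0 0;.15 0 -.24 0 0 0;.3 0 -.24 0 0 0;.42 0 -.24 0 0 0;.54 0 -.24 0 0 0;.63 0 -.24 0 0 0;.69 0 -.24 0 0 0'
python3 - <<'E'
from g import *
p,d=vision.camera("top");q,d=vision.camera("scene");w,_=vision.camera("wrist")
a=cv2.resize(p[170:290,200:360],None,fx=2.5,fy=2.5,interpolation=2)
b=cv2.resize(q[150:270,200:360],None,fx=2.5,fy=2.5,interpolation=2)
c=w
cv2.imwrite("pics/v1.png",cv2.convertScaleAbs(np.vstack([np.hstack([a,b]),np.hstack([cv2.resize(w,(400,300)),a*0])]),alpha=1.5))
show([])
E
```

```text
time: 2.5
ee_pos: [0.5328, 0.0182, 0.0481]
eef_rot: [-0.535, -0.462, 0.537, -0.461]
ft_force: [0.2, 0.2, 0.6]
width: 0.0004
t 2.65 tcpF [0.032 0.019] z 0.049727624116896796 F [-0.419  0.146  0.426] toolF y [-0.001 -1.   ] z [-1.     0.001] xz -0.9999990603056363
```

View pics/v1.png

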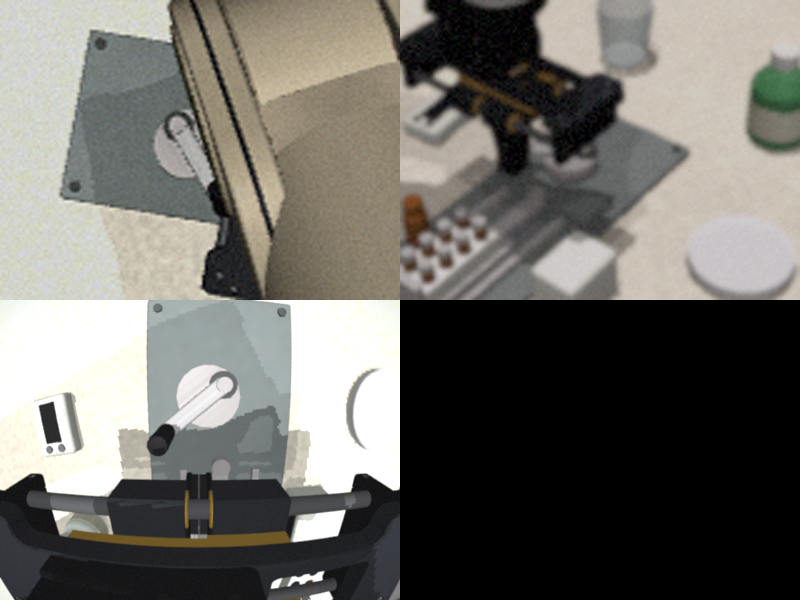

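The wrist view shows the shut fingers at (200,495), standing behind the pin at (158,442), with the cam ahead. I'm starting the push around the pin's circle.

```bash
python3 -m pendant '.01 -.04 -.01 0 0 0;.01 -.06 -.04 0 0 0;.01 -.065 -.06 0 0 0;.01 -.068 -.078 0 0 0;.01 -.084 -.102 0 0 0;.01 -.106 -.126 0 0 0;.01 -.127 -.15 0 0 0'
cat > c.py <<'E'
from g import *
import sys
w,_=vision.camera("wrist");cv2.imwrite(f"pics/{sys.argv[1]}.png",w)
show([])
E
python3 c.py w2
```

```text
time: 3.35
ee_pos: [0.5086, 0.0603, 0.0479]
eef_rot: [0.536, 0.461, -0.536, 0.462]
ft_force: [2.9, -4.2, -0.4]
width: 0.0009
t 3.4 tcpF [0.071 0.051] z 0.047818617590537474 F [ 0.513 -2.313  0.48 ] toolF y [-0. -1.] z [-1.  0.] xz -0.999999733581582
```

View pics/w2.png

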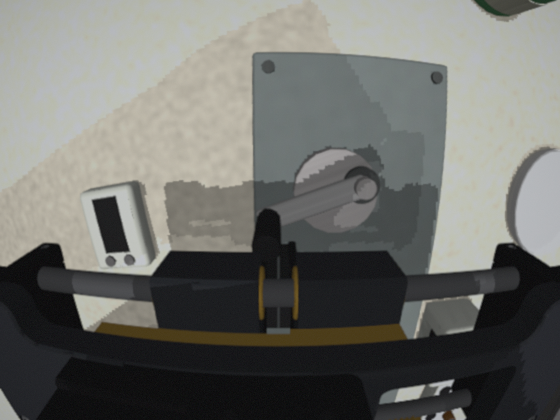

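The pin, at (265,232), is being pushed by the fingers with about 4 N, and the lever has turned. Continuing.

```bash
python3 -m pendant '0 -.02 -.024 0 0 0;0 -.032 -.048 0 0 0;0 -.04 -.072 0 0 0;0 -.046 -.1 0 0 0;0 -.048 -.124 0 0 0;0 -.048 -.152 0 0 0;0 -.044 -.18 0 0 0;0 -.038 -.204 0 0 0'
python3 c.py w3
```

```text
time: 4.2
ee_pos: [0.5071, 0.1118, 0.0477]
eef_rot: [-0.536, -0.46, 0.536, -0.462]
ft_force: [4.8, -9.4, -0.5]
width: 0.0005
t 4.25 tcpF [0.121 0.059] z 0.047709809160785197 F [ 3.969 -5.993  0.136] toolF y [-0.002 -1.   ] z [-1.     0.002] xz -0.9999987708708222
```

View pics/w3.png

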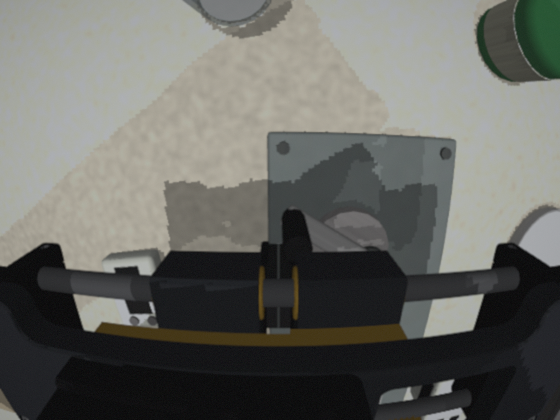

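The pin, at (293,230), is now ahead and to the right of the fingers, and the lever points forward and toward the robot. I'll round the last part of the arc.

```bash
python3 -m pendant '0 .006 -.028 0 0 0;0 .02 -.052 0 0 0;0 .034 -.076 0 0 0;0 .054 -.1 0 0 0;0 .076 -.12 0 0 0;0 .098 -.136 0 0 0;0 .12 -.148 0 0 0;0 .12 -.148 0 0 0'
python3 c.py w4
```

```text
time: 5.05
ee_pos: [0.542, 0.1454, 0.0474]
eef_rot: [0.536, 0.462, -0.536, 0.461]
ft_force: [-1.9, 0.4, 0.0]
width: 0.0005
t 5.1 tcpF [0.158 0.03 ] z 0.04754269380777667 F [-0.943  0.283 -0.387] toolF y [-0.001 -1.   ] z [-1.     0.001] xz -0.9999992878567296
```

View pics/w4.png

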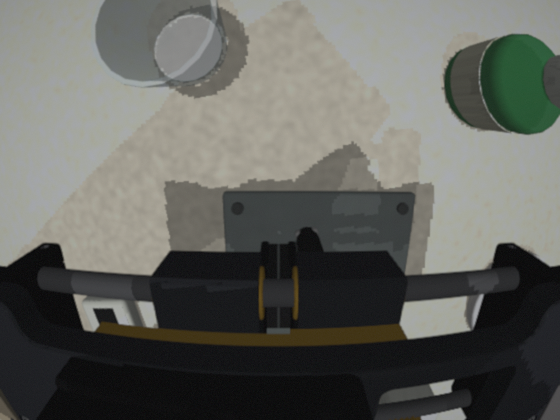

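The pin, at (310,238), is about 17 mm to the far side of the fingers, so cam is around -2.9. I'll push about 11 mm more, then lift off.

```bash
python3 -m pendant '0 .016 -.01 0 0 0;0 .032 -.018 0 0 0;0 .046 -.02 0 0 0;0 .046 -.02 0 0 0;0 -.01 -.02 0 0 0;-.2 -.01 -.02 0 0 0;-.4 -.01 .1 0 0 0;-.6 -.01 .25 0 0 0'
python3 -m pendant '0 0 .2 0 0 0;0 0 .4 0 0 0;0 0 .6 0 0 0;0 0 .75 0 0 0;0 0 .75 0 0 0'
python3 - <<'E'
from g import *
p,_=vision.camera("top");cv2.imwrite("pics/t5.png",p)
cv2.imwrite("pics/t5c.png",cv2.convertScaleAbs(cv2.resize(p[160:300,200:430],None,fx=3.4,fy=3.4,interpolation=2),alpha=1.5))
show([(-.165,0,.2)])
E
```

```text
time: 5.9
ee_pos: [0.5322, 0.0965, 0.1833]
eef_rot: [0.536, 0.462, -0.534, 0.463]
ft_force: [1.9, -1.0, -0.7]
width: 0.0005
time: 6.4
ee_pos: [0.5035, -0.0964, 0.1813]
eef_rot: [-0.538, -0.458, 0.538, -0.46]
ft_force: [0.1, 0.2, -0.7]
width: 0.0003
t 6.45 tcpF [-0.083  0.032] z 0.18133607242220884 F [-0.007  1.45  -0.827] toolF y [-0.006 -1.   ] z [-1.     0.006] xz -0.9999968668837376
(-0.165, 0, 0.2) [-0.074  0.13   0.328]
```

View pics/t5c.png

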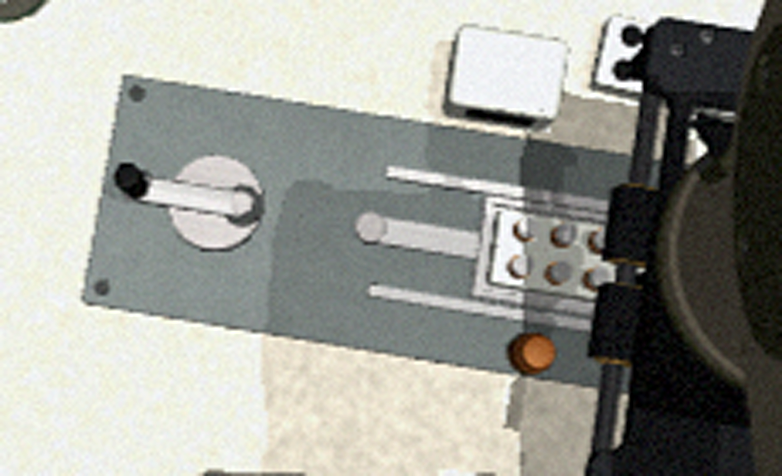

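The lever points straight forward: disc centre (218,202) to hub (238,205) is parallel to the track, and the carriage is still back. Next I move behind the push plate.

```bash
python3 -m pendant '0 .06 .17 0 0 0;0 .13 .34 0 0 0;0 .13 .345 0 0 0;.15 .13 .345 0 0 0;.3 .13 .345 0 0 0;.4 .13 .345 0 0 0;.5 .13 .345 0 0 0;.57 .13 .345 0 0 0'
python3 - <<'E'
from g import *
p=cv2.imread("pics/t5.png")
q=w2f(onplane("top",(238.4,213),.073));print("pin",q,np.arctan2(-q[1],.105-q[0]))
show([(-.165,0,.037),(-.145,0,.037),(-.0935,0,.037)])
E
```

```text
time: 7.25
ee_pos: [0.5237, -0.1783, 0.037]
eef_rot: [0.536, 0.462, -0.535, 0.462]
ft_force: [-0.5, -0.3, -0.8]
width: 0.0006
pin [0.161 0.002] -3.1115761930854573
t 7.25 tcpF [-0.164 -0.   ] z 0.036962613328672 F [-0.504 -0.273 -0.841] toolF y [ 0.001 -1.   ] z [-1.    -0.001] xz -0.9999992871599224
(-0.165, 0, 0.037) [-0.    -0.001  0.003]
(-0.145, 0, 0.037) [-0.    -0.    -0.077]
(-0.0935, 0, 0.037) [ 0.    -0.    -0.283]
```

```bash
python3 -m pendant '0 0 -.03 0 0 0;0 0 -.06 0 0 0;0 0 -.08 0 0 0;0 0 -.095 0 0 0;0 0 -.11 0 0 0;0 0 -.125 0 0 0;0 0 -.14 0 0 0;0 0 -.155 0 0 0'
python3 -m pendant '0 0 -.015 0 0 0;0 0 -.03 0 0 0;0 0 -.045 0 0 0;0 0 -.06 0 0 0;0 0 -.075 0 0 0;0 0 -.085 0 0 0'
python3 - <<'E'
from g import *
show([(-.0935,0,.037)])
E
```

```text
time: 8.05
ee_pos: [0.529, -0.142, 0.0385]
eef_rot: [0.536, 0.461, -0.536, 0.461]
ft_force: [0.7, -3.2, 1.1]
width: 0.0005
time: 8.65
ee_pos: [0.532, -0.1203, 0.0383]
eef_rot: [0.536, 0.461, -0.536, 0.461]
ft_force: [0.9, -2.9, 1.4]
width: 0.0003
t 8.65 tcpF [-0.106  0.   ] z 0.03826540338237996 F [ 0.946 -2.875  1.378] toolF y [-0.001 -1.   ] z [-1.     0.001] xz -0.9999999921615776
(-0.0935, 0, 0.037) [ 0.005  0.001 -0.049]
```

```bash
python3 -m pendant '0 0 -.008 0 0 0;0 0 -.016 0 0 0;0 0 -.024 0 0 0;0 0 -.032 0 0 0'
python3 -m pendant '0 0 -.006 0 0 0;0 0 -.012 0 0 0;0 0 -.012 0 0 0'
python3 -m pendant '0 0 -.006 0 0 0;0 0 -.006 0 0 0'
python3 -c "
from g import *
show([])"
```

```text
time: 9.05
ee_pos: [0.5331, -0.1128, 0.0383]
eef_rot: [0.536, 0.461, -0.536, 0.461]
ft_force: [1.4, -3.3, 0.1]
width: 0.0008
time: 9.35
ee_pos: [0.5335, -0.1095, 0.0382]
eef_rot: [0.536, 0.462, -0.536, 0.461]
ft_force: [1.2, -1.2, 0.4]
width: 0.0005
time: 9.55
ee_pos: [0.5336, -0.1082, 0.0382]
eef_rot: [-0.536, -0.462, 0.536, -0.461]
ft_force: [1.2, -2.5, 0.6]
width: 0.0004
t 9.55 tcpF [-0.094  0.   ] z 0.03819230465747195 F [ 1.16  -2.451  0.591] toolF y [-0.001 -1.   ] z [-1.     0.001] xz -0.9999999422005753
```

Still only friction force, so I continue in small steps.

```bash
for i in 1; do python3 -m pendant '0 0 -.006 0 0 0;0 0 -.008 0 0 0;0 0 -.008 0 0 0'; done
python3 -m pendant '0 0 -.006 0 0 0;0 0 -.008 0 0 0;0 0 -.008 0 0 0'
```

```text
time: 9.85
ee_pos: [0.5338, -0.1071, 0.0382]
eef_rot: [-0.536, -0.461, 0.536, -0.461]
ft_force: [-0.8, -5.1, 0.8]
width: 0.0005
time: 10.15
ee_pos: [0.5338, -0.107, 0.0382]
eef_rot: [-0.535, -0.46, 0.537, -0.461]
ft_force: [-1.1, -10.0, 1.2]
width: 0.0005
```

The advance has stopped and the force rose to 10 N, so this is the rubber stop. I'll hold briefly, back off and check.

```bash
python3 -m pendant '0 0 -.006 0 0 0;0 0 -.006 0 0 0;0 0 -.006 0 0 0'
python3 -m pendant '0 0 .05 0 0 0;0 0 .15 0 0 0;-.2 0 .2 0 0 0;-.4 0 .3 0 0 0;-.6 -.2 .4 0 0 0;-.6 -.4 .5 0 0 0;-.6 -.5 .7 0 0 0;-.6 -.6 .85 0 0 0'
python3 -m pendant '0 -.1 .1 0 0 0;0 -.2 .3 0 0 0;0 -.2 .5 0 0 0;0 -.2 .5 0 0 0'
python3 - <<'E'
from g import *
show([]);p,_=vision.camera("top");cv2.imwrite("pics/t6.png",p)
cv2.imwrite("pics/t6c.png",cv2.convertScaleAbs(cv2.resize(p[100:340,140:440],None,fx=2.5,fy=2.5,interpolation=2),alpha=1.5))
E
```

```text
time: 10.45
ee_pos: [0.5338, -0.107, 0.0382]
eef_rot: [-0.535, -0.46, 0.538, -0.461]
ft_force: [-2.3, -15.2, 2.6]
width: 0.0005
time: 11.25
ee_pos: [0.3724, -0.2716, 0.188]
eef_rot: [0.536, 0.461, -0.535, 0.462]
ft_force: [0.6, -1.3, -0.7]
width: 0.0008
time: 11.65
ee_pos: [0.3025, -0.3923, 0.1867]
eef_rot: [-0.537, -0.46, 0.538, -0.46]
ft_force: [-0.4, 0.2, 0.7]
width: 0.0005
t 11.65 tcpF [-0.409  0.187] z 0.1867246009013289 F [-0.367  0.212  0.674] toolF y [-0.008 -1.   ] z [-1.     0.008] xz -0.9999998391096776
```

View pics/t6c.png

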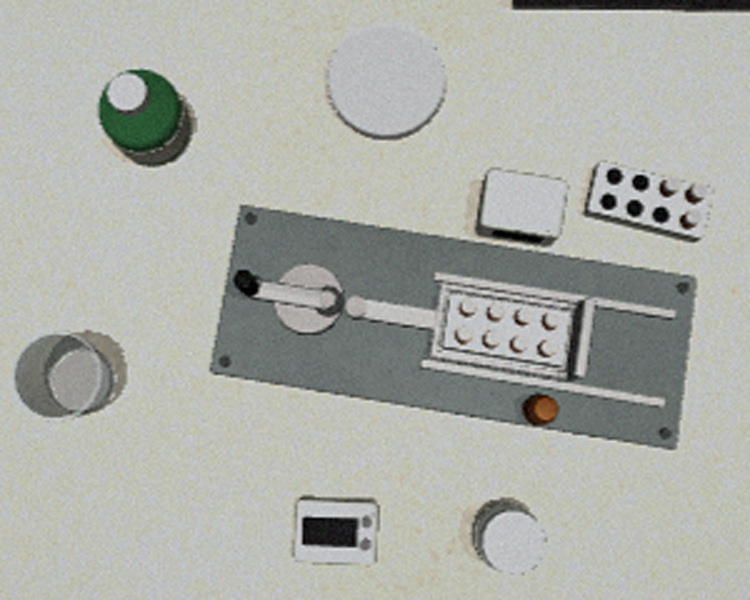

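The carriage has moved forward, the rack is seated, and the bystanders look unmoved. The roller's left edge is at crop (346,306) and the rear plate's edge at (589,340).

```bash
python3 - <<'E'
from g import *
a=cv2.imread("pics/top0.png");b=cv2.imread("pics/t6.png")
print("roller",w2f(onplane("top",np.array([346,306])/2.5+[140,100],.024)),"was",w2f(onplane("top",np.array([322,214])/3.8+[220,170],.024)))
print("plate",w2f(onplane("top",np.array([589,340])/2.5+[140,100],.06)),"was",w2f(onplane("top",np.array([703,265])/3.8+[220,170],.06)))
q=w2f(onplane("top",np.array([246,281])/2.5+[140,100],.073));print("cam",np.arctan2(-q[1],.105-q[0]))
# bystander shift: correlate patches
for n,(x,y,h) in dict(spare=(400,180,32),jar=(343,315,26),vial=(356,264,14),timer=(275,312,26),reag=(197,143,30),beak=(167,250,32),dish=(294,132,34)).items():
    t=a[y-h:y+h,x-h:x+h];s=b[y-h-10:y+h+10,x-h-10:x+h+10]
    m=cv2.minMaxLoc(cv2.matchTemplate(s,t,5));print(n,round(m[1],2),np.array(m[3])-10)
E
```

```text
roller [0.091 0.001] was [0.042 0.001]
plate [-0.082  0.002] was [-0.134  0.   ]
cam -3.1303339411982005
spare 0.99 [0 0]
jar 0.98 [0 0]
vial 0.97 [0 0]
timer 0.99 [0 0]
reag 1.0 [0 0]
beak 0.99 [0 0]
dish 0.94 [0 0]
```

Roller travel is 49 mm, cam is -3.13 rad, and no bystander has moved. Handing in.

```bash
python3 -c "
from bench import close_job
print(close_job())"
```

```text
the job is handed in; nothing more can be done
None
```

The job is done and handed in; the system gave no verdict. With the fingers shut, I pushed the lever pin clockwise round its circle from about -0.9 rad until the lever pointed straight forward. The highest force I read was about 10 N. I then pushed the carriage by its rear plate onto the home stop with about 15 N, and backed the arm well clear before handing in.

- **Cam:** the last top view gave -3.13 rad, against -3.11 rad just before the carriage push.
- **Carriage:** the roller had moved 49 mm (home is 49.5 mm). The rear plate's edge, read more coarsely, gave 52 mm, so the two agree only to about 3 mm. The force rising while the arm stood still also pointed to the stop.
- **Rack and bystanders:** the rack looked seated in the carriage, judged by eye. All seven bystanders matched the starting picture with no pixel shift.
- **Disagreement:** the top and scene cameras placed the feeder about 4–5 mm apart. I used the top view's frame, which fitted the cam hub and roller better.

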